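Raise the cementing cabinet's window to the marker clip

ROBOT

A 7-joint arm with a two-finger parallel gripper is mounted at the origin on the work surface. World frame = base frame: x ahead of the robot, y to its left, z up, the work surface at z = 0. Lengths are in m, angles in rad, forces in N, time in s.
With the tool pointing down it reaches from about 0.4 to 0.875 m from the base axis. Payload 19.3 kg.
Tool frame: the origin (TCP) lies at the very end of the fingers, on their centre line; the grasp point (between the pads) lies 19 mm behind it; x points along the fingers, y is the direction in which the jaws open and shut, and the axes are right-handed (so a half turn about x gives the same grasp; the last joint's range is limited). The gripper opens to 85 mm and grips with 20 to 120 N. Pads are 22 mm wide; open, the fingers measure 114 mm over their backs; the gripper's body (76 mm by 85 mm) begins 54 mm behind the grasp point. The pads swing forward as they close: fully open they stand 13 mm farther back than shut.
Start: joints at [-0.07, 0.521, -0.036, 1.599, 0.021, 1.021, -0.113], TCP at [0.625, -0, 0.231] pointing down, gripper open.
Joint ranges: [-2.91, 2.91], [-0.3, 2.13], [-1.5, 1.42], [0.17, 2.43], [-1.26, 4.41], [0.16, 1.93], [-2.52, 2.52]. Speed limits (rad/s): [1.89, 1.89, 2.39, 2.39, 3.01, 3.01, 3.01].

INTERFACE

Orientations are given as [roll, pitch, yaw] about the fixed x, y, z axes, in that order (R = Rz(yaw) Ry(pitch) Rx(roll)).
In Python, from workcell import bot, grab_frame, job_done gives the robot as it stands.
- The arm moves only by the shell command python3 -m pendant 'ROWS' [OPENING] [FORCE]. ROWS is JSON, a list of rows, each a list of 4 numbers: the shift along the tool's x, y, z in mm, then the turn about the tool's x in degrees. A call has 1 to 12 rows; each row shifts and turns the commanded pose from where the row before left it, along the tool's axes as they then stand; what a row does not reach is not made up. A row lasts 1/8 s, in which the tool goes at most 62.5 mm and 10.7 degrees, less where a joint would pass 70% of its speed; a pose out of reach is approached as far as the arm can. A call is refused whole if a number of a shift passes 62.5 or a number of a turn 10.7, either way. A call with a gripper value outside its range is refused whole. OPENING is the opening, from -1 (shut) to 1 (fully open), set as the call begins (- or left out, the last holds). The fingers move at their own pace and stop on an object; FORCE is the grip in N (left out, the last holds). Time passes only in rows, so rows that do not move let the fingers close. It gives the time, the measured TCP pose, the force and the opening at its end, in the units of the state.
- bot.observe(): the state, without advancing time (a new reading comes with each control period).
- grab_frame(name): name is "scene" or "side" or "wrist"; returns a dict with "img" (384x512x3 uint8, red, green, blue), "fovy" (degrees; the focal length in pixels is half the picture's height over the tangent of half this angle, whatever the lens; pixels are square), "cx", "cy" (the principal point, pixels), "R" (3x3) and "t" (3): a world point X has camera coordinates R X + t. Camera axes: x right, y down, z forward; pixel columns grow to the right and rows downward; lengths in m; the calibration is good to about 2 mm. A picture is of the moment at which its call begins. There is no depth.
- job_done(): hands the job in, once; it reports no verdict.
The state is a dict: "clock": time; "qpos": joint angles; "qd": joint speeds; "joint_efforts": joint torques, N m; "position": TCP position; "tool_rot": TCP orientation; "force": force on the tool from outside, world axes, zero at the start; "moment": the same for the moment, N m; "grip_width": finger opening in m.
Only numpy, scipy, OpenCV 4.12 (cv2) and the standard library are available. Lean on these libraries where they do the work, as an engineer would, in place of code of your own. Each camera call takes 0.05 s, during which the arm holds its last target.

TASK

Open the glue cabinet on the cobbler's bench: with the fingertips, push its sloping, counterweighted window up from beneath the projecting lip until the lip is level with the pointed marker clip on the side rail, then take the hand away and leave the window standing there. Do not pinch the lip, do not shift the clip, and leave the tin, the cup and the rubber heel where they are.

Things in the scene. Friction and masses are not known exactly. Their poses are not given: they have to be found in the camera images.
- cabinet: Grey and aluminium bench cabinet with clear panes, fixed to the bench, 440 mm wide (its y), 335 mm deep, 345 mm high; the body's origin is on the bench, under its middle; its x axis points from the front (robot's side) to the back, z up. The plinth (x -135 to 180 mm) is 100 mm high; above it the front leans back 45 degrees: the slope passes x = -150 mm, z = 115 mm and rises along (1, 0, 1). The window slides in this slope between two 30 mm aluminium rails at y = +-200 mm.
- sash (a joint): travel of the window up the slope in m: 0 = shut (bottom), 0.17 = stop at the top. Counterweighted: it stays wherever it is left, and takes about 3 to 6 N along the slope to move.
- lip (a point): centre of the window's lip, an aluminium ledge along its lower edge: 300 mm wide, 12 mm thick (measured up the slope), standing out 40 mm square to the pane, so it points up and towards the robot at 45 degrees. The point is mid-width, mid-thickness, 26 mm out from the middle of the pane; the ledge reaches 21 mm farther out. The point's axes: y along the lip, z up the slope, x down through the pane into the cabinet. It moves with the window.
- mark (a point): tip of the marker clip, a dark steel pointed block 12 mm thick (up the slope), screwed to the side rail at the cabinet's +y side, tip towards the window; the point is mid-thickness at the tip, 164 mm from the window's centre line and 14 mm to the side of the lip's path. Axes as for the lip: the lip is level with the clip when the lip centre has z = 0 in this frame.
- tin_mid (a point): centre of a loose round closed plain metal tin, 72 mm diameter, 85 mm high, standing on the bench in front of the cabinet to one side. Bystander.
- cup_mid (a point): centre of a loose round white cup without a handle, 68 mm diameter, 75 mm high, standing on the bench in front of the cabinet to the other side. Bystander.
- heel_mid (a point): centre of a loose black rubber shoe heel, D-shaped, 75 x 60 x 28 mm, lying on the cabinet's floor behind the window. Bystander.

How it is judged:
On the way:
1. the fingers push the window up by the underside of its lip (contact force between the fingers and sash_c3 above 1 N and value of joint sash above 0.045 m), for 0.1 s.
At the end, for the whole second after the job is handed in: the lip's centre is within 8 mm, along the slope, of the clip's tip; the window stands still by itself; the clip is where it was (within 4 mm) and tin, cup and heel within 20 mm of where they were (z of lip in the frame of mark between -0.008 and 0.008 m and velocity of joint sash between -0.003 and 0.003 m/s); the robot touches nothing.
It fails at once if the lip is pinched (pressed on its upper and lower faces together) (contact force between the fingers and sash_c4 above 2 N and contact force between the fingers and sash_c3 above 2 N).
It fails at once if the marker clip is shifted (distance of mark from where it was at the start of the episode above 0.004 m).
It fails at once if the tin, the cup or the heel is moved or lifted (distance of any of tin_mid, cup_mid, heel_mid from where it was at the start of the episode above 0.02 m).
It also fails if it takes over 37 s, if anything falls off the work surface, if the arm or the gripper's body presses on something with over 40 N, if the wrist force passes 120 N, or if a joint passes its speed limit or range.

## Working session

There is one attempt and no reset: what is moved stays moved. The work goes in short steps, Python scripts to look and compute and a shell command to move; the robot and the scene stay as the last step left them, time stands still between calls to the robot, and variables do not carry over. Pictures are saved under pics/ and viewed, and the job is handed in when it is done.

```bash
mkdir -p pics; ls
python3 - <<'E'
from workcell import bot, grab_frame
import cv2
s=bot.observe(); print(s['clock'],s['position'],s['tool_rot'],s['grip_width'],s['force'])
for n in ['scene','side','wrist']:
    f=grab_frame(n); cv2.imwrite(f'pics/{n}0.png',f['img'][:,:,::-1]); print(n,f['fovy'],f['cx'],f['cy'],f['R'],f['t'])
    import pickle; pickle.dump(f,open(f'pics/{n}0.pkl','wb'))
E
```

```text
pics
0.0 [ 6.24672316e-01 -5.21794943e-05  2.30740041e-01] [-1.48419736  1.56969169 -3.05500736] 0.08550363959600643 [-0.13321029 -0.05557761 -0.57822177]
scene 54.4753628532784 253.27438140101617 188.18292662962853 [[-0.67299053 -0.73960105 -0.00860403]
 [-0.6303403   0.57957859 -0.51648791]
 [ 0.38698171 -0.34216801 -0.85625125]] [0.37663622 0.40922153 0.73380514]
side 49.4654248888637 254.21190919318133 189.95171942787252 [[-0.81535229  0.57895839  0.0027957 ]
 [ 0.54684048  0.77168851 -0.32474965]
 [-0.19017395 -0.26325657 -0.94579588]] [ 0.48665133 -0.26541217  1.31025179]
wrist 66.4829482733898 257.9001274131068 190.54280511898352 [[ 9.99998457e-01  1.75436524e-03  8.73128988e-05]
 [ 1.67101890e-03 -9.65458021e-01  2.60553291e-01]
 [ 5.41402575e-04 -2.60552744e-01 -9.65459463e-01]] [-0.62497054 -0.03538944  0.37739001]
```

View pics/scene0.png

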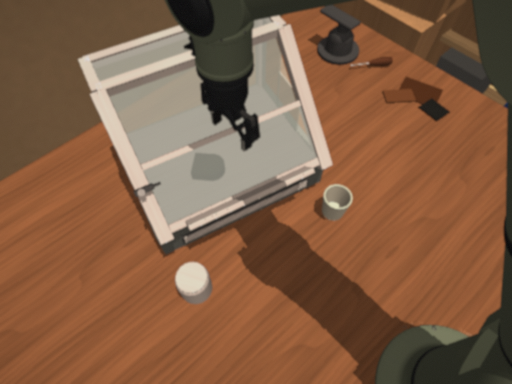

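View pics/side0.png

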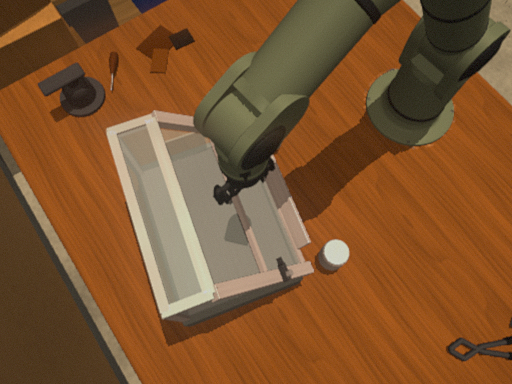

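View pics/wrist0.png

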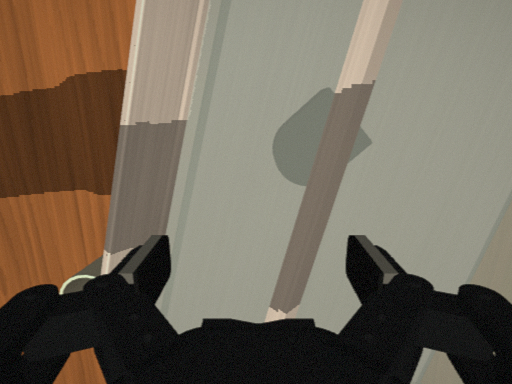

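Run:
```python
import cv2
a=cv2.imread('pics/scene0.png'); cv2.imwrite('pics/sA.png',cv2.resize(a[130:260,120:350],None,fx=3.4,fy=3.4,interpolation=cv2.INTER_CUBIC))
a=cv2.imread('pics/side0.png'); cv2.imwrite('pics/dA.png',cv2.resize(a[100:330,100:350],None,fx=2.5,fy=2.5,interpolation=cv2.INTER_CUBIC))
```

```text
(no output)
```

View pics/sA.png

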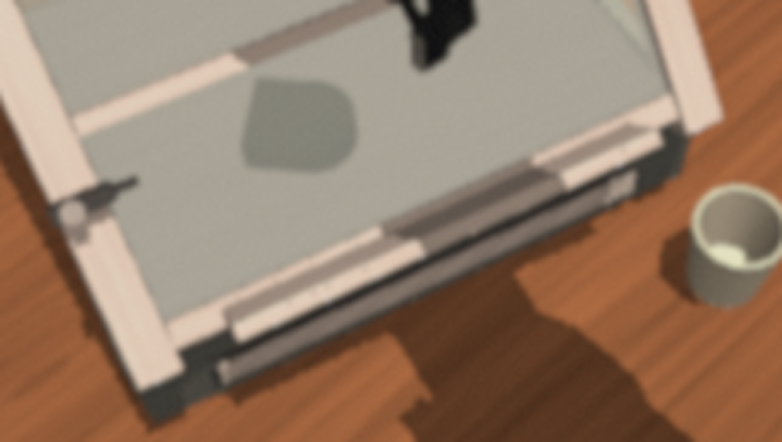

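View pics/dA.png

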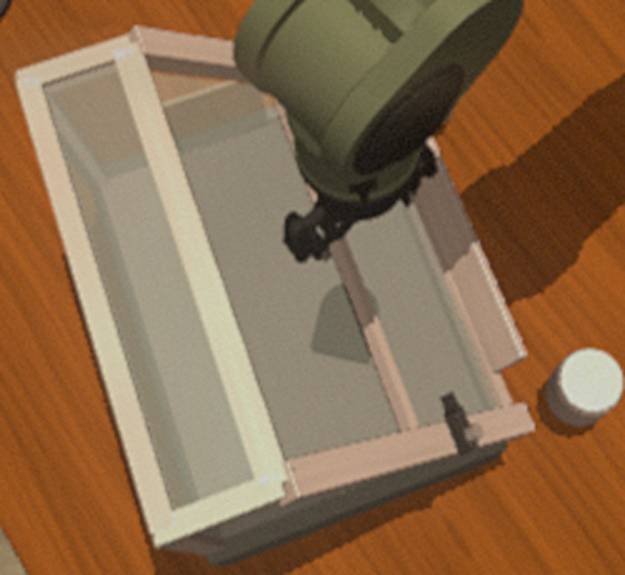

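```bash
cat > h.py <<'E'
import numpy as np,pickle
def load(n): return pickle.load(open(f'pics/{n}.pkl','rb'))
def ray(f,u,v):
    fl=192/np.tan(np.radians(f['fovy'])/2)
    d=f['R'].T@np.array([(u-f['cx'])/fl,(v-f['cy'])/fl,1]); return -f['R'].T@f['t'],d/np.linalg.norm(d)
def onz(f,u,v,z):
    c,d=ray(f,u,v); return c+d*(z-c[2])/d[2]
def tri(fs):
    A=0;b=0
    for f,u,v in fs:
        c,d=ray(f,u,v);P=np.eye(3)-np.outer(d,d);A=A+P;b=b+P@c
    x=np.linalg.solve(A,b); return x,[round(1000*np.linalg.norm((np.eye(3)-np.outer(d,d))@(x-c)),1) for c,d in [ray(*f) for f in fs]]
def proj(f,X):
    fl=192/np.tan(np.radians(f['fovy'])/2); p=f['R']@X+f['t']; return np.array([f['cx']+fl*p[0]/p[2],f['cy']+fl*p[1]/p[2]])
E
python3 - <<'E'
from h import *
np.set_printoptions(precision=4,suppress=True)
s,d,w=load('scene0'),load('side0'),load('wrist0')
S=lambda x,y:(s,120+x/3.4,130+y/3.4); D=lambda x,y:(d,100+x/2.5,100+y/2.5)
for n,p in dict(bl=(155,543),br=(17,75),fl=(285,488),fr=(133,38)).items(): print(n,onz(*D(*p),.345))
print('clip',tri([S(138,182),D(447,395)]))
print('railbot outer',tri([S(140,390),D(533,430)]))
print('railbot inner',tri([S(183,372),D(525,405)]))
print('lip+y',tri([S(237,340),D(523,352)]))
E
```

```text
bl [0.9124 0.1478 0.345 ]
br [ 0.8086 -0.2509  0.345 ]
fl [0.812  0.1705 0.345 ]
fr [ 0.7088 -0.2242  0.345 ]
clip (array([0.6499, 0.1692, 0.206 ]), [np.float64(1.2), np.float64(1.2)])
railbot outer (array([0.5869, 0.2369, 0.1106]), [np.float64(0.8), np.float64(0.8)])
railbot inner (array([0.5782, 0.2115, 0.1117]), [np.float64(2.1), np.float64(2.1)])
lip+y (array([0.5558, 0.1754, 0.1474]), [np.float64(1.9), np.float64(1.9)])
```

```bash
python3 -m pendant '[[-30,0,0,0],[-30,0,0,-10.7],[0,0,0,-10.7],[0,0,0,-10.7],[0,0,0,-10.7],[0,0,0,-10.7],[0,0,0,-10.7],[0,0,0,-10.7],[0,0,0,0]]' -1 30
python3 - <<'E'
from workcell import bot
import numpy as np
from scipy.spatial.transform import Rotation as R
np.set_printoptions(precision=4,suppress=True)
s=bot.observe(); M=R.from_euler('xyz',s['tool_rot']).as_matrix(); print(M,s['position'],s['clock'],s['qpos'],s['force'])
a=np.radians(-14.6);cx=np.array([np.cos(a),np.sin(a),0]);cy=np.array([-np.sin(a),np.cos(a),0]);O=np.array([.685,-.0065,0])
print('local',cx@(s['position']-O),cy@(s['position']-O))
for x,z in [(-.25,.2),(-.22,.13)]:
    print((M.T@(O+cx*x+np.array([0,0,z])-s['position']))*1000)
E
```

```text
clock: 1.27
position: [0.6249, -0.0002, 0.291]
tool_rot: [2.913, 1.57, 2.648]
force: [0.1, -0.3, -0.7]
grip_width: -0.0003
[[-0.0005  0.2617  0.9652]
 [ 0.0003  0.9652 -0.2617]
 [-1.      0.0001 -0.0006]] [ 0.6249 -0.0002  0.291 ] 1.275 [ 0.1241  0.4839 -0.3253  1.5159  0.1619  1.1689  1.0762] [ 0.068  -0.2581 -0.7046]
local -0.059761703054545146 -0.009071014340226132
[  91.1266    7.172  -190.2673]
[ 161.1096    7.4602 -160.2292]
```

```bash
python3 -m pendant '[[0,2,-50,0],[0,2,-50,0],[0,2,-50,0],[0,1,-40,0],[30,0,0,0],[30,0,0,0],[0,0,0,0]]'
python3 - <<'E'
from workcell import bot,grab_frame
import cv2,pickle
s=bot.observe(); print(s['position'],s['clock'])
for n in ['scene','side','wrist']:
    f=grab_frame(n);pickle.dump(f,open(f'pics/{n}1.pkl','wb')); cv2.imwrite(f'pics/{n}1.png',f['img'][:,:,::-1])
a=cv2.imread('pics/scene1.png'); a1=cv2.resize(a[130:260,120:350],None,fx=3.4,fy=3.4,interpolation=cv2.INTER_CUBIC)
a=cv2.imread('pics/side1.png'); cv2.imwrite('pics/dB.png',cv2.resize(a[100:330,100:350],None,fx=2.5,fy=2.5,interpolation=cv2.INTER_CUBIC))
cv2.imwrite('pics/sB.png',a1)
E
```

```text
clock: 2.15
position: [0.4425, 0.0561, 0.2302]
tool_rot: [-2.783, 1.568, -3.05]
force: [0.0, -0.7, 0.5]
grip_width: 0.0
[0.44245441 0.05606449 0.2302171 ] 2.15
```

View pics/sB.png

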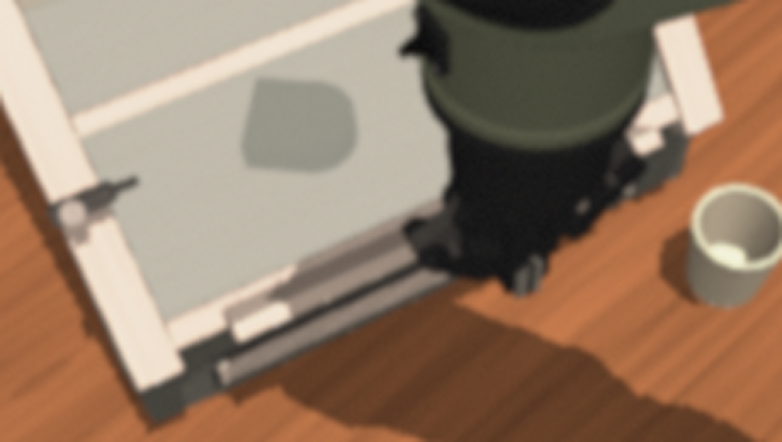

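View pics/dB.png

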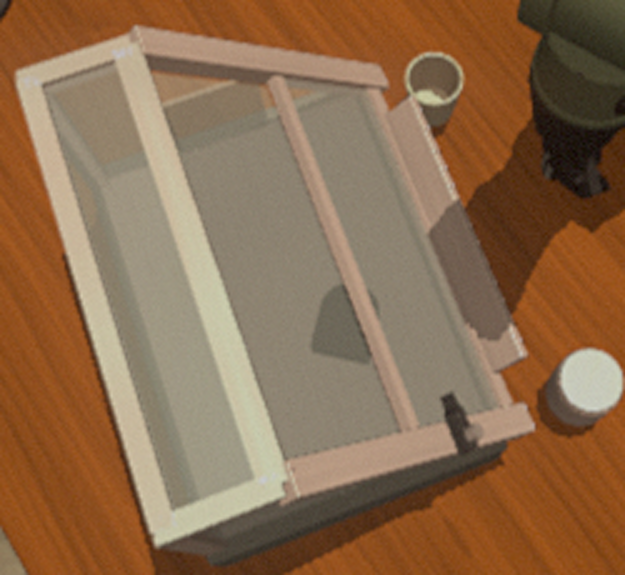

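View pics/wrist1.png

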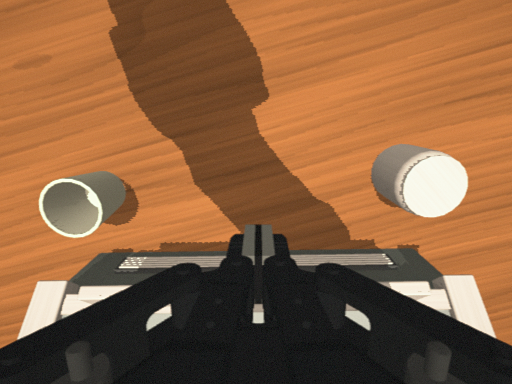

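Run:
```python
from h import *
import cv2
np.set_printoptions(precision=4,suppress=True)
s,d,w=load('scene1'),load('side1'),load('wrist1')
a=np.radians(-14.6);cx=np.array([np.cos(a),np.sin(a),0]);cy=np.array([-np.sin(a),np.cos(a),0]);O=np.array([.685,-.0065,0])
C=np.array([cx,cy,[0,0,1]])
L=lambda X:C@(X-O)
for f in(s,d,w): print('cam',L(-f['R'].T@f['t']))
S=lambda x,y:(s,120+x/3.4,130+y/3.4); D=lambda x,y:(d,100+x/2.5,100+y/2.5)
W=lambda x,y:(w,x,y)
print('strip ends L', L(tri([S(225,378),W(391,262)])[0]),tri([S(225,378),W(391,262)])[1])
print('strip ends R', L(tri([S(635,185),W(120,265)])[0]),tri([S(635,185),W(120,265)])[1])
print('lip up outer +y', L(tri([S(232,320),D(523,352)])[0]),L(tri([S(237,340),D(523,352)])[0]))
print('lip -y', L(tri([S(660,135),D(410,97)])[0]))
print('lip in wrist', L(onz(w,448,290,.15)),L(onz(w,66,290,.15)))
for n,(x,y),z in [('cup',(72,208),.075),('tin',(434,184),.085)]: print(n,L(onz(w,x,y,z)),onz(w,x,y,z))
im=w['img'][:,:,::-1][220:340]
cv2.imwrite('pics/wB.png',cv2.resize(im[:,0:260],None,fx=3,fy=3)); cv2.imwrite('pics/wC.png',cv2.resize(im[:,260:],None,fx=3,fy=3))
```

```text
cam [-0.5181  0.174   0.8429]
cam [0.0335 0.2924 1.1517]
cam [-0.3152  0.0001  0.3749]
strip ends L [-0.1433  0.1587  0.0572] [np.float64(4.5), np.float64(4.5)]
strip ends R [-0.184  -0.1266  0.1374] [np.float64(2.0), np.float64(2.0)]
lip up outer +y [-0.1669  0.1439  0.1654] [-0.1709  0.1434  0.1474]
lip -y [-0.1666 -0.1554  0.1498]
lip in wrist [-0.1622  0.1656  0.15  ] [-0.1656 -0.1691  0.15  ]
cup [-0.2162 -0.2008  0.075 ] [ 0.4251 -0.1463  0.075 ]
tin [-0.2417  0.1793  0.085 ] [0.4963 0.2279 0.085 ]
```

View pics/wC.png

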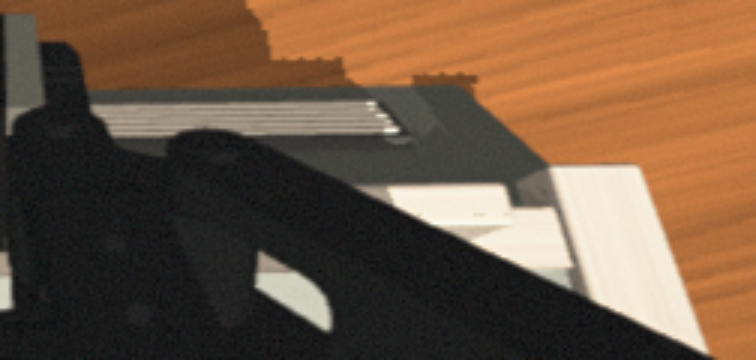

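```bash
python3 -m pendant '[[31,0,0,0],[31,0,0,0],[31,0,0,0],[0,0,20,0],[0,0,20,0],[0,0,8,0],[0,0,0,0]]'
python3 - <<'E'
from workcell import bot,grab_frame
import cv2,pickle
s=bot.observe(); print(s['position'],s['clock'],s['force'])
f=grab_frame('wrist'); pickle.dump(f,open('pics/wrist2.pkl','wb')); cv2.imwrite('pics/wrist2.png',f['img'][:,:,::-1])
E
```

```text
clock: 3.18
position: [0.49, 0.0437, 0.1387]
tool_rot: [0.418, 1.57, 0.153]
force: [-1.1, -0.2, -0.4]
grip_width: 0.0001
[0.48995101 0.04368887 0.1387128 ] 3.175 [-1.12730742 -0.23593666 -0.39440966]
```

View pics/wrist2.png

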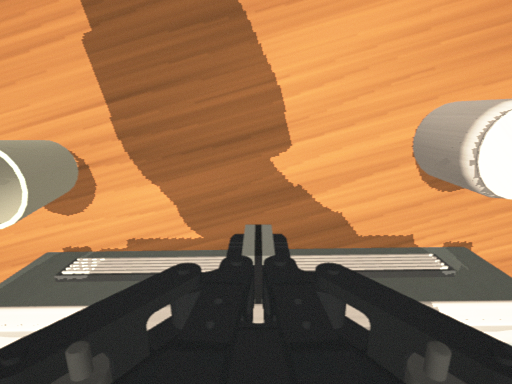

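```bash
for i in 1; do python3 -m pendant '[[0,0,4,0],[0,0,4,0],[0,0,0,0]]'; done; python3 -m pendant '[[0,0,4,0],[0,0,0,0]]';python3 -m pendant '[[0,0,4,0],[0,0,0,0]]'
```

```text
clock: 3.6
position: [0.4976, 0.0416, 0.1383]
tool_rot: [0.345, 1.571, 0.081]
force: [-0.9, 0.4, -0.5]
grip_width: 0.0002
clock: 3.85
position: [0.5015, 0.0405, 0.1383]
tool_rot: [1.455, 1.571, 1.191]
force: [-0.3, 1.0, 0.6]
grip_width: 0.0002
clock: 4.1
position: [0.5054, 0.0395, 0.1383]
tool_rot: [0.642, 1.571, 0.379]
force: [0.9, -0.1, 0.1]
grip_width: 0.0
```

```bash
python3 -m pendant '[[0,0,4,0],[0,0,0,0]]';python3 -m pendant '[[0,0,4,0],[0,0,0,0]]'; python3 -m pendant '[[0,0,4,0],[0,0,0,0]]'
```

```text
clock: 4.35
position: [0.5075, 0.0389, 0.138]
tool_rot: [-2.842, 1.567, -3.105]
force: [-10.5, 2.7, 7.1]
grip_width: -0.0001
clock: 4.6
position: [0.5109, 0.038, 0.138]
tool_rot: [-2.838, 1.566, -3.101]
force: [-15.1, 3.5, 10.7]
grip_width: -0.0001
clock: 4.85
position: [0.5147, 0.0369, 0.138]
tool_rot: [-2.847, 1.567, -3.11]
force: [-16.1, 3.7, 11.4]
grip_width: -0.0003
```

Run:
```python
from workcell import bot,grab_frame
import cv2,pickle
for n in ['scene','side']:
    f=grab_frame(n);pickle.dump(f,open(f'pics/{n}3.pkl','wb')); cv2.imwrite(f'pics/{n}3.png',f['img'][:,:,::-1])
a=cv2.imread('pics/side3.png'); cv2.imwrite('pics/dD.png',cv2.resize(a[100:330,130:350],None,fx=2.5,fy=2.5,interpolation=cv2.INTER_CUBIC))
```

```text
(no output)
```

View pics/dD.png

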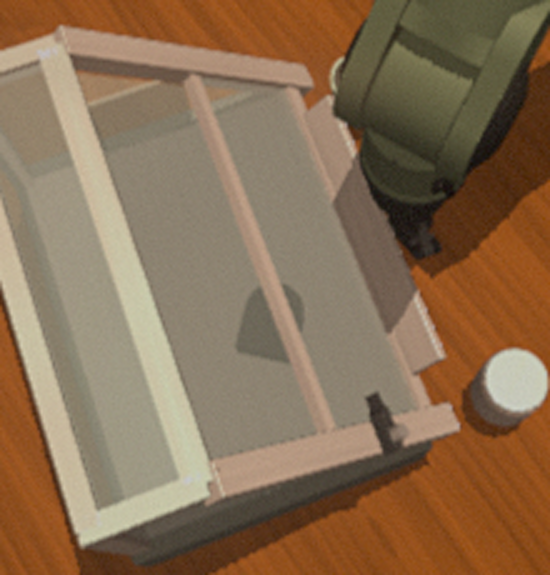

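View pics/scene3.png

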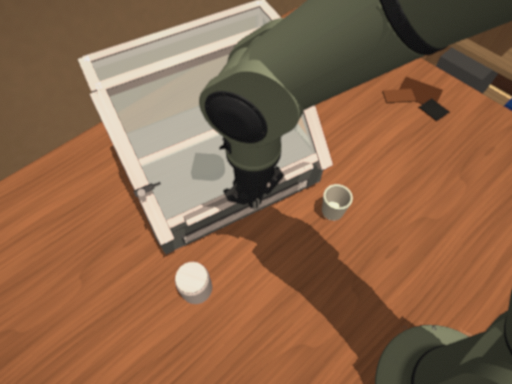

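```bash
python3 -m pendant '[[-4,0,4,0],[-5,0,5,0],[-5,0,5,0],[-5,0,5,0],[-5,0,5,0],[-5,0,5,0],[-5,0,5,0],[-4,0,4,0],[0,0,0,0]]'
python3 - <<'E'
from workcell import bot,grab_frame
import cv2,pickle
for n in ['scene','side']:
    f=grab_frame(n);pickle.dump(f,open(f'pics/{n}4.pkl','wb')); cv2.imwrite(f'pics/{n}4.png',f['img'][:,:,::-1])
a=cv2.imread('pics/side4.png'); cv2.imwrite('pics/dE.png',cv2.resize(a[190:310,200:340],None,fx=4,fy=4,interpolation=cv2.INTER_CUBIC))
a=cv2.imread('pics/scene4.png'); cv2.imwrite('pics/sE.png',cv2.resize(a[130:260,120:350],None,fx=3.4,fy=3.4,interpolation=cv2.INTER_CUBIC))
E
```

```text
clock: 6.08
position: [0.5522, 0.0273, 0.1764]
tool_rot: [-3.036, 1.568, 2.984]
force: [-12.5, 4.0, 7.7]
grip_width: 0.0002
```

View pics/dE.png

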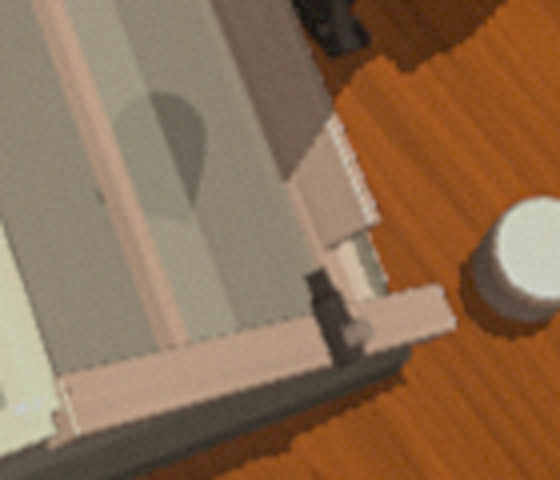

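View pics/sE.png

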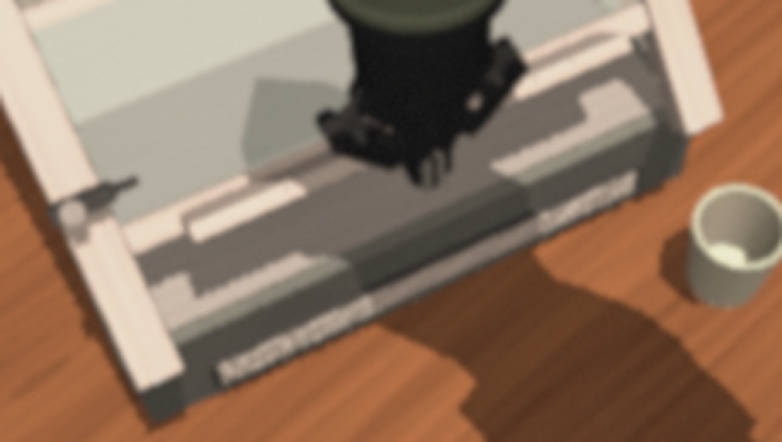

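Run:
```python
import cv2,numpy as np
a=cv2.imread('pics/side4.png')[230:290,250:330]; b=cv2.imread('pics/scene4.png')[165:215,130:230]
cv2.imwrite('pics/z1.png',cv2.resize(a,None,fx=8,fy=8,interpolation=cv2.INTER_CUBIC))
cv2.imwrite('pics/z2.png',cv2.resize(b,None,fx=8,fy=8,interpolation=cv2.INTER_CUBIC))
```

```text
(no output)
```

View pics/z1.png

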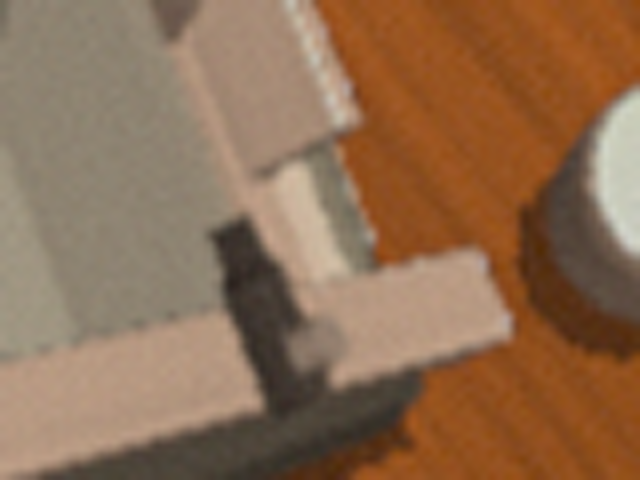

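View pics/z2.png

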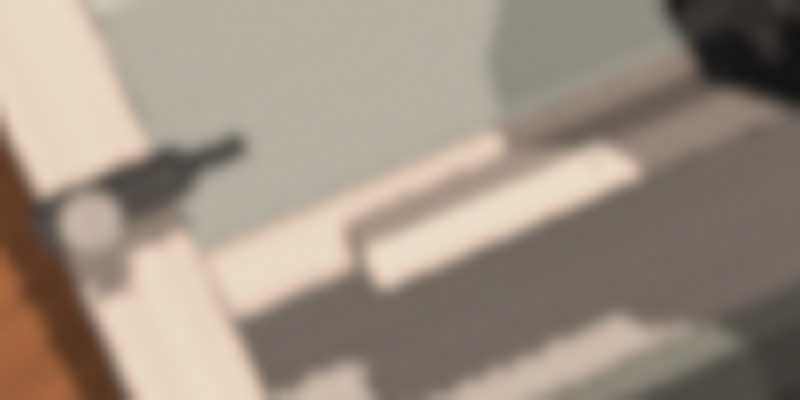

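```bash
cat >> h.py <<'E'
a=np.radians(-14.6);cx=np.array([np.cos(a),np.sin(a),0]);cy=np.array([-np.sin(a),np.cos(a),0]);O=np.array([.685,-.0065,0])
C=np.array([cx,cy,[0,0,1]])
L=lambda X:C@(X-O)
r2=2**.5
def syn(X):
    l=L(X); dx,dz=l[0]+.15,l[2]-.115; return np.round(1000*np.array([(dx+dz)/r2,l[1],(dz-dx)/r2]),1)
def onn(f,u,v,n):
    c,d=ray(f,u,v); N=C.T@np.array([-1,0,1])/r2; P=O+C.T@np.array([-.15,0,.115]); return c+d*(n-N@(c-P))/(N@d)
E
python3 - <<'E'
from h import *
s,d=load('scene4'),load('side4')
S=lambda x,y:(s,130+x/8,165+y/8); D=lambda x,y:(d,250+x/8,230+y/8)
for n in (.013,.02,.026,.033): print(n,syn(onn(*S(240,145),n)))
t=tri([S(240,145),D(229,226)]); print('tri tip',syn(t[0]),t[1])
for p in [(365,245),(380,290),(605,143),(638,180)]: print('lip',syn(onn(*S(*p),.047)))
t=tri([S(372,268),D(350,125)]); print('tri lip',syn(t[0]),t[1])
t=tri([S(365,245),D(333,132)]); print('tri lip up',syn(t[0]),t[1])
E
```

```text
0.013 [116.3 160.7  13. ]
0.02 [117.6 160.9  20. ]
0.026 [118.7 161.   26. ]
0.033 [120.  161.1  33. ]
tri tip [116.3 161.8  13.9] [np.float64(1.1), np.float64(1.1)]
lip [ 87.6 143.8  47. ]
lip [ 75.7 144.9  47. ]
lip [87.1 79.7 47. ]
lip [74.9 75.6 47. ]
tri lip [ 79.7 145.7  40.1] [np.float64(1.5), np.float64(1.5)]
tri lip up [ 85.  145.5  37.3] [np.float64(2.1), np.float64(2.1)]
```

```bash
python3 -m pendant '[[-4,0,4,0],[-5,0,5,0],[-5,0,5,0],[-5,0,5,0],[-4,0,4,0],[0,0,0,0],[0,0,0,0]]'
python3 - <<'E'
from workcell import bot,grab_frame
import cv2,pickle
for n in ['scene','side']:
    f=grab_frame(n);pickle.dump(f,open(f'pics/{n}5.pkl','wb')); cv2.imwrite(f'pics/{n}5.png',f['img'][:,:,::-1])
a=cv2.imread('pics/side5.png')[230:290,250:330]; b=cv2.imread('pics/scene5.png')[155:215,130:230]
cv2.imwrite('pics/z3.png',cv2.resize(a,None,fx=8,fy=8,interpolation=cv2.INTER_CUBIC))
cv2.imwrite('pics/z4.png',cv2.resize(b,None,fx=8,fy=8,interpolation=cv2.INTER_CUBIC))
E
```

```text
clock: 7.05
position: [0.5748, 0.0213, 0.1993]
tool_rot: [3.117, 1.569, 2.854]
force: [-8.7, 4.0, 5.7]
grip_width: 0.0002
```

View pics/z3.png

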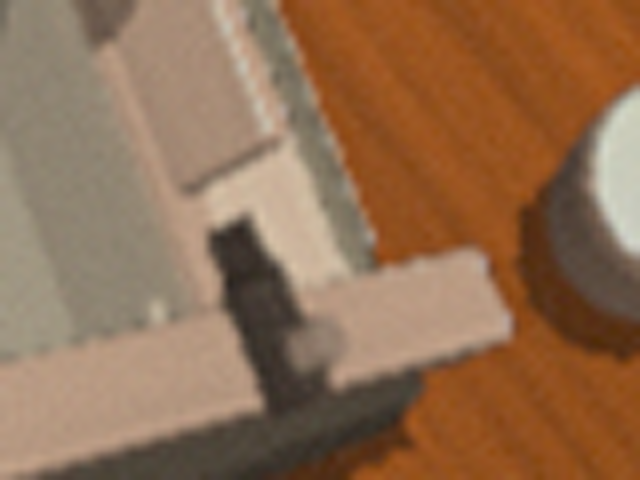

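View pics/z4.png

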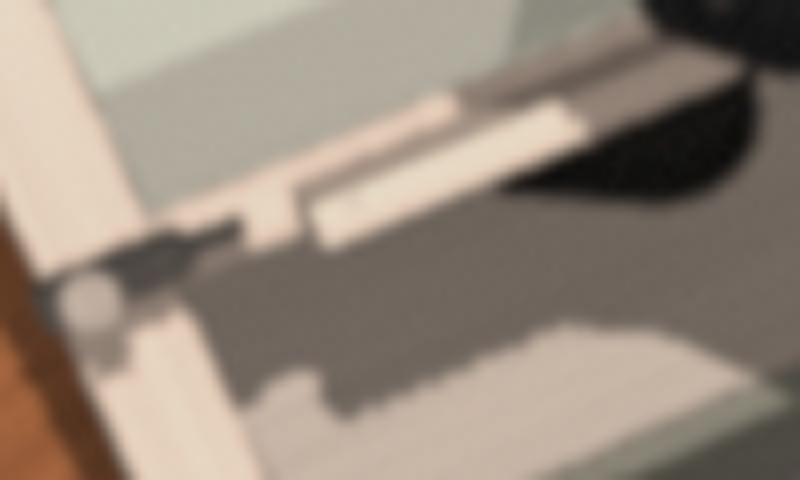

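Run:
```python
from h import *
s,d=load('scene5'),load('side5')
S=lambda x,y:(s,130+x/8,155+y/8); D=lambda x,y:(d,250+x/8,230+y/8)
for n in (.014,.019,.026): print(n,syn(onn(*S(240,227),n)))
for p in [(310,205),(325,250),(555,97),(590,132)]: print('lip',syn(onn(*S(*p),.040)),syn(onn(*S(*p),.047)))
t=tri([S(318,228),D(280,137)]); print('tri lip',syn(t[0]),t[1])
t=tri([S(240,227),D(229,226)]); print('tri tip',syn(t[0]),t[1])
# inner-lower? end of lip at pane: side corner
```

```text
0.014 [116.1 161.   14. ]
0.019 [117. 161.  19.]
0.026 [118.2 161.2  26. ]
lip [119.1 144.   40. ] [120.3 144.3  47. ]
lip [107.3 145.1  40. ] [108.7 145.3  47. ]
lip [120.1  78.5  40. ] [121.3  79.4  47. ]
lip [108.4  73.7  40. ] [109.8  74.6  47. ]
tri lip [112.8 145.7  39.9] [np.float64(1.2), np.float64(1.2)]
tri tip [115.8 161.9  13.5] [np.float64(0.9), np.float64(0.9)]
```

```bash
python3 -m pendant '[[-1,0,1,0],[-1,0,1,0],[0,0,0,0],[0,0,0,0],[2,0,-3,0],[2,0,-5,0],[0,0,-20,0],[0,0,-30,0],[0,0,-40,0],[0,0,0,0]]'
python3 - <<'E'
from workcell import bot,grab_frame
import cv2,pickle
for n in ['scene','side','wrist']:
    f=grab_frame(n);pickle.dump(f,open(f'pics/{n}6.pkl','wb')); cv2.imwrite(f'pics/{n}6.png',f['img'][:,:,::-1])
print(bot.observe()['force'])
a=cv2.imread('pics/side6.png')[230:290,250:330]; b=cv2.imread('pics/scene6.png')[155:215,130:230]
cv2.imwrite('pics/z5.png',cv2.resize(a,None,fx=8,fy=8,interpolation=cv2.INTER_CUBIC))
cv2.imwrite('pics/z6.png',cv2.resize(b,None,fx=8,fy=8,interpolation=cv2.INTER_CUBIC))
E
```

```text
clock: 8.4
position: [0.481, 0.0459, 0.1975]
tool_rot: [-1.965, 1.57, -2.228]
force: [1.0, -0.2, 1.1]
grip_width: -0.0001
[0.41183622 0.12950358 0.51618233]
```

View pics/z5.png

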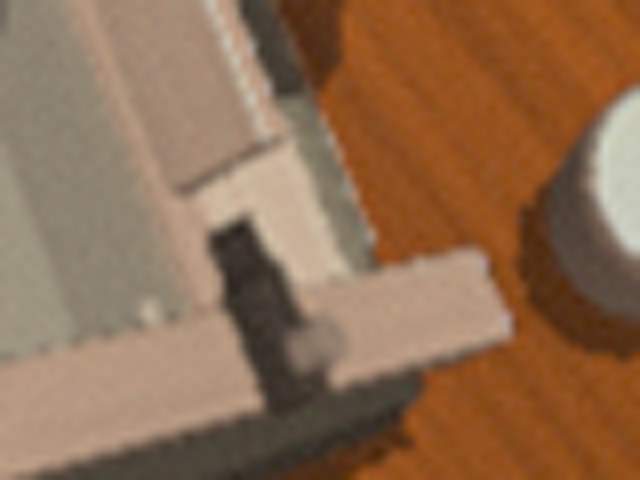

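View pics/z6.png

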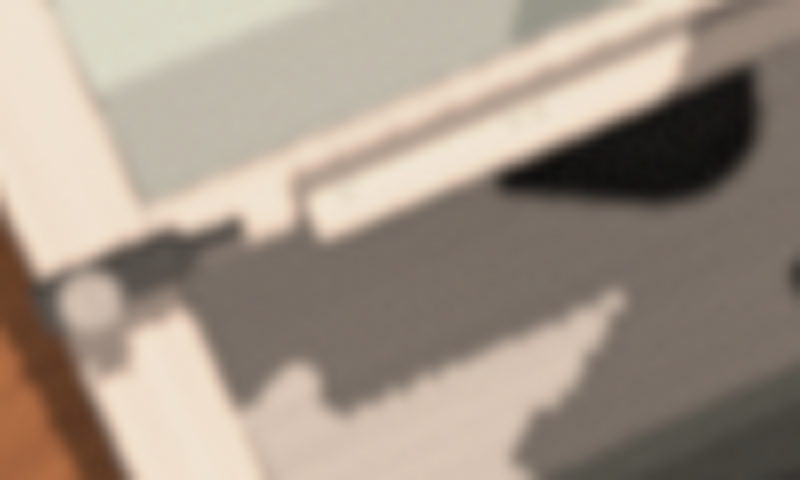

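View pics/wrist6.png

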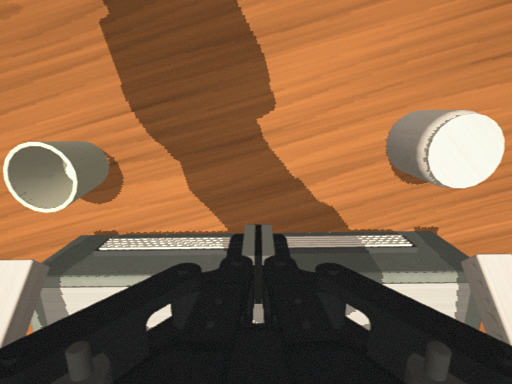

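Run:
```python
from h import *
s,d=load('scene6'),load('side6')
S=lambda x,y:(s,130+x/8,155+y/8); D=lambda x,y:(d,250+x/8,230+y/8)
for p in [(303,195),(320,241),(685,32)]: print('lip',syn(onn(*S(*p),.040)),syn(onn(*S(*p),.047)))
t=tri([S(311,218),D(275,136)]); print('tri lip',syn(t[0]),t[1])
t=tri([S(240,227),D(229,226)]); print('tri tip',syn(t[0]),t[1])
w=load('wrist6')
for n,(x,y),z in [('cup',(40,176),.075),('tin',(466,149),.085)]: print(n,syn(onz(w,x,y,z)),L(onz(w,x,y,z)))
import cv2
for n in('scene','side'):
    A,B=load(n+'0')['img'].astype(int),load(n+'6')['img'].astype(int)
    print(n,[np.abs(A-B)[r].mean().round(1) for r in ([np.s_[255:310,165:220],np.s_[178:225,315:360]] if n=='scene' else [np.s_[230:280,318:355]])])
```

```text
lip [122.  144.6  40. ] [123.3 144.9  47. ]
lip [109.9 145.3  40. ] [111.3 145.6  47. ]
lip [122.4  41.8  40. ] [123.7  43.1  47. ]
tri lip [116.  145.8  40.9] [np.float64(0.7), np.float64(0.7)]
tri tip [115.8 161.9  13.5] [np.float64(0.9), np.float64(0.9)]
cup [ -76.  -202.5   19.4] [-0.21747072 -0.20251517  0.075     ]
tin [-85.5 180.5  43.1] [-0.24097122  0.18046999  0.085     ]
scene [np.float64(16.8), np.float64(15.5)]
side [np.float64(5.1)]
```

```bash
python3 -c "
from workcell import bot,job_done
print(bot.observe()['qd'].__abs__().max() if hasattr(bot.observe()['qd'],'max') else bot.observe()['qd']); print(job_done())"
```

```text
0.010389519532731564
the job is handed in; nothing more can be done
None
```

I pushed the window up with the closed fingertips against the lower outer edge of its lip, then backed the hand straight away and handed the job in at about 8.6 s. The hand-in gave no verdict.

**Window position:** in the last pictures, taken with the hand clear, the lip's centre was about 116 to 117 mm up the slope. The clip's tip was at about 116 to 118 mm, so they are level to about 2 mm, against the 8 mm allowed.

**Touching and force:** the force reading at the end was only noise (under 1.2 N), so the hand was touching nothing. The highest force read while pushing was about 20 N. The fingers stayed shut throughout, so they could not pinch the lip.

**Clip, tin and cup:** the clip's tip measured the same within 1 mm before and after the final push. The tin and cup were within about 2 mm of where I first located them.

**What was less certain:**
- My measured points along the lip came out 3 to 5 mm towards the cabinet's middle compared with the stated sizes. The lip also stood about 40 mm out rather than 47 mm. Both could shift the lip's height by about 1 to 2 mm, which is included in the figures above.
- A plain before-and-after comparison of the scene camera pictures around the tin and cup showed some difference. I think it is lighting or shadow but did not trace it; I relied on the wrist-camera positions instead.
- I did not measure the heel again at the end. Nothing reached inside the cabinet.
- I checked that the window stood still in only one set of pictures after backing away, not over time.

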